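# Click the laser attenuator to its third notch

### The arm

A 6-joint arm with a two-finger parallel gripper is mounted at the origin on the work surface. World frame = base frame: x ahead of the robot, y to its left, z up, the work surface at z = 0. Lengths are in mm, angles in degrees, forces in N, time in s.
With the tool pointing down it reaches from about 300 to 850 mm from the base axis. Payload 4.2 kg.
Tool frame: the origin (TCP) lies midway between the tips of the shut fingers; the grasp point (between the pads) lies 19 mm behind it; z points along the fingers, x is the direction in which the jaws open and shut, and the axes are right-handed (so a half turn about z gives the same grasp; the last joint's range is limited). The gripper opens to 91 mm and grips with 3 to 60 N. Pads are 32 mm wide; open, the fingers measure 118 mm over their backs; the gripper's body (76 mm by 178 mm) begins 60 mm behind the grasp point.
Start: joints at [70.302, 18.312, 89.639, -0, 72.044, -1.146], TCP at [182.951, 545.135, 213.976] pointing down, gripper open.
Joint ranges: [-177.97, 177.97], [-48.28, 115.42], [12.27, 149.76], [-77.06, 257.06], [2.81, 150.46], [-146.56, 146.56]. Speed limits (degrees/s): [147.25, 147.25, 180, 180, 180, 180].

### API

Orientations are given as [roll, pitch, yaw] about the fixed x, y, z axes, in that order (R = Rz(yaw) Ry(pitch) Rx(roll)).
In Python, from workcell import env gives the robot as it stands. The module is installed in compiled form; this text tells all that it offers.
- The arm moves only by the tool drive_tool, never from a script. Its argument "series" is a list of rows, each a list of 3 entries, a list of its own where there are three numbers: the closure, from 0 (fully open) to 1 (shut), then the shift along the tool's x, y, z in mm, then the turn, a rotation vector about the tool's x, y, z in rad. In form: [[gripper, [dx, dy, dz], [rx, ry, rz]], ...]. A call has exactly 5 rows; each row is the pose to reach, as a shift and turn from the pose commanded when the call began, along the tool's axes at that moment; what a row does not reach only later rows make up. A row lasts 1/10 s, in which the tool goes at most 50 mm and 8.59 degrees, less where a joint would pass 70% of its speed; a pose out of reach is approached as far as the arm can. A call with a gripper value outside its range is refused whole. The fingers move at their own pace and stop on an object; "squeeze" is the grip in N (left out, the last holds). Time passes only in rows, so rows that repeat a pose let the fingers close, or fill a call up. It gives the time, the measured TCP pose, the force and the opening at its end, in the units of the state.
- env.state(): the state, without advancing time (a new reading comes with each control period).
- env.grab_frame(name): name is "side" or "top"; returns a dict with "image" (400x640x3 uint8, red, green, blue), "K" (3x3 intrinsics, pixels), "k1" (the pictures are not rectified: a ray, as slopes to the right and down, at radius r is drawn at 1 + k1 r^2 times it, then the intrinsics apply), "origin" and "orientation" of the camera in the world. Camera axes: x right, y down, z forward; pixel columns grow to the right and rows downward; lengths in mm; the calibration is good to about 2 mm. A picture is of the moment at which its call begins. There is no depth.
- env.job_done(): hands the job in, once; it reports no verdict.
The state is a dict: "time_s": time; "qpos": joint angles; "qvel": joint speeds; "effort": joint torques, N m; "ee_pos": TCP position; "ee_rot": TCP orientation; "force": force on the tool from outside, world axes, zero at the start; "torque": the same for the moment, N m; "gripper_width": finger opening in mm.
Only numpy, scipy, OpenCV 4.12 (cv2) and the standard library are available. Lean on these libraries where they do the work, as an engineer would, in place of code of your own. Each camera call takes 0.05 s, during which the arm holds its last target.

### The job

Set the marking laser's attenuator: with the fingertips, gently push the orange lever from its parked end along the slot, counting the clicks, and leave it resting in the third notch without ever going over into the fourth. Then press the green button on the white control box fully down to store the setting, and let it go. Only push the lever, do not squeeze it, and leave the tumbler, screwdriver and lens cap where they are.

Things in the scene. Friction and masses are not known exactly. Their poses are not given: they have to be found in the camera images.
- attenuator: Fixed aluminium box with a blue top, 110 (x) x 250 (y) x 60 mm high; origin at the centre of its underside on the table. A dark slot runs along its own y axis in the top, 12 mm to the -x side of the middle. The lever is parked near the -y end of the slot and is pushed towards the unit's +y.
- lever (a joint): Lever travel along the unit's +y, m: 0 parked end stop, to 0.140. Starts at 0 to 0.015, short of the first tooth. 0.1 kg, captive; stays put, drawn to the bottom of its notch. Takes about 1.2 N between teeth, 6 to 9 N to climb a tooth; past each crest it jumps up to 10 mm ahead of the finger into the notch bottom (the click) and the push drops to nothing until the finger catches up.
- paddle_top (a point): Centre of the top of the orange paddle to push: upright plate 36 mm wide (unit x), 12 mm thick (unit y), top 109 mm above the table, on a black foot 30 mm long (unit y) whose top is 68 mm above the table. A black arm (77 to 85 mm above the table) reaches from it in unit +x to the spring ball over the toothed strip.
- lever_ball (a point): The lever's steel spring-loaded rolling ball (10 mm diameter), 52 mm in unit +x from the paddle's centre, same y as the paddle; its point moves with the lever only (69 mm above the table).
- notch_strip: Fixed toothed strip on the unit's top, 22 x 132 mm, 60 mm above the table, axes as the unit, clamped up to 8 mm either way along unit y. Six round brass teeth, 8 mm high, crests at own y = -50, -30, -10, 10, 30, 50 mm. Notches between: first y = -40, second -20, third 0 (the origin), fourth 20, fifth 40. The ball starts before the first tooth; each tooth crossed is one click.
- control_box: Fixed white box 90 (x) x 100 (y) x 40 mm high with the green button on top; origin at the centre of its underside.
- save_button_top (a point): Centre of the top face of the green round button, 30 mm diameter, pressed straight down against a spring.
- save_button (a joint): How far the green button is pressed, m: 0 released, 0.006 fully down (takes 5 N). It springs back.
- tumbler: Loose steel cup, 66 mm diameter, 100 mm high, standing beyond the control box; origin at the centre of its underside. Leave alone.
- screwdriver: Loose screwdriver 200 mm long, about 26 mm thick, with a red handle, lying beyond the attenuator; origin under its middle. Leave alone.
- lens_cap: Loose black lens cap, disc 38 mm diameter, 14 mm high, lying on the attenuator's blue top near its +y end; origin at the centre of its underside. Leave alone.
Not all that is in view belongs to the job. Leave any blue or brown look-alike of the control_box alone.

How it is judged (in metres and radians):
On the way, in this order (a step that is already met when the one before it is completed fails the run):
1. the lever rests in the third notch (y of lever_ball in the frame of notch_strip between -0.004 and 0.004 m and velocity of joint lever between -0.01 and 0.01 m/s), for 0.2 s.
2. the green button is pressed fully down (value of joint save_button above 0.0045 m), for 0.02 s.
At the end, for the whole second after the job is handed in: The lever rests in the third notch (its ball within 4 mm of the third notch along the strip, still), the green button was pressed at least 4.5 mm after that and has sprung back, and the tumbler, screwdriver and lens cap are within 20 mm of where they stood (all of step 1 and value of joint save_button below 0.0015 m and distance of each of tumbler, screwdriver, lens_cap from where it was at the start of the episode below 0.02 m and linear speed of each of tumbler, screwdriver, lens_cap below 0.02 m/s); the robot touches nothing.
It fails at once if the lever went over the tooth into the fourth notch (ball more than 12 mm past the third) (y of lever_ball in the frame of notch_strip above 0.012 m).
It fails at once if the green button was pressed before the lever reached the third notch (value of joint save_button above 0.003 m and y of lever_ball in the frame of notch_strip below -0.01 m).
It fails at once if the lever was squeezed or shoved with more than 28 N (contact force between the fingers and lever above 28 N).
It fails at once if the tumbler, screwdriver or lens cap was moved or lifted more than 20 mm (distance of any of tumbler, screwdriver, lens_cap from where it was at the start of the episode above 0.02 m).
It also fails if it takes over 64 s, if anything falls off the work surface, if the arm or the gripper's body presses on something with over 40 N, if the wrist force passes 120 N, or if a joint passes its speed limit or range.

## Working session

There is one attempt and no reset: what is moved stays moved. The work goes in short steps, Python scripts to look and compute and a tool call to move; the robot and the scene stay as the last step left them, time stands still between calls to the robot, and variables do not carry over. Pictures are saved under pics/ and viewed, and the job is handed in when it is done.

Besides the shell and the picture viewer there is one more tool, called after "Request:" as name([rows], argument=value, ...), one row to a line, values as JSON. drive_tool: Moves the arm, as the interface text tells. Its arguments: {"type":"object","properties":{"series":{"type":"array","items":{"type":"array"}},"squeeze":{"type":"number"}},"required":["series"]}

```bash
mkdir -p pics
cat > h.py <<'E'
import numpy as np, cv2, pickle
from workcell import env
def grab(name, fn):
    f=env.grab_frame(name); cv2.imwrite('pics/'+fn+'.png', f['image'][:,:,::-1]); pickle.dump(f,open('pics/'+fn+'.pkl','wb')); return f
def R(f):
    o=np.array(f['orientation'],float)
    if o.shape==(3,3): return o
    from scipy.spatial.transform import Rotation as Ro
    return Ro.from_euler('xyz',o,degrees=True).as_matrix()
def ray(f,u,v):
    K=np.array(f['K']); xd=np.array([(u-K[0,2])/K[0,0],(v-K[1,2])/K[1,1]])
    x=xd.copy()
    for _ in range(30): x=xd/(1+f['k1']*(x@x))
    d=R(f)@np.array([x[0],x[1],1]); return np.array(f['origin'],float), d/np.linalg.norm(d)
def onz(f,u,v,z):
    o,d=ray(f,u,v); return o+d*(z-o[2])/d[2]
def tri(f1,p1,f2,p2):
    a,d=ray(f1,*p1); b,e=ray(f2,*p2)
    t=np.linalg.lstsq(np.c_[d,-e],b-a,rcond=None)[0]
    A=a+d*t[0];B=b+e*t[1]; return (A+B)/2,np.linalg.norm(A-B)
def load(fn): return pickle.load(open('pics/'+fn+'.pkl','rb'))
E
python3 - <<'E'
from h import *
print(env.state())
for n in ['side','top']:
    f=grab(n,n+'0'); print(n,f['K'],f['k1'],f['origin'],f['orientation'])
E
```

```text
{'time_s': 0.0, 'qpos': array([ 7.03019760e+01,  1.83515956e+01,  8.97067788e+01,  6.92354926e-04,
        7.20422654e+01, -1.14790638e+00]), 'qvel': array([-0.08206638,  0.01148437, -0.01302755,  0.03638147, -0.03635257,
       -0.09884216]), 'effort': array([ 3.26550500e-03, -4.12470889e+01, -2.31980485e+01,  7.31965899e-02,
        4.55380068e-02, -1.42082604e-04]), 'ee_pos': array([182.77295563, 544.65026602, 213.11819914]), 'ee_rot': array([-1.79997326e+02,  1.00606412e-01,  7.14496707e+01]), 'force': array([0.29509909, 0.45724721, 0.21286858]), 'torque': array([ 0.03482432, -0.01549404,  0.02210056]), 'gripper_width': 91.11530451166013}
side [[377.67766375   0.         317.37844282]
 [  0.         377.67766375 206.52855828]
 [  0.           0.           1.        ]] -0.03421731778703829 [427.82696439 602.32212264 558.74969263] [-123.15455981   -0.72574625 -171.09173327]
top [[407.11728527   0.         323.74959571]
 [  0.         407.11728527 194.17111653]
 [  0.           0.           1.        ]] -0.01337096388616176 [ 414.04513027 -118.53972071 1034.3549505 ] [-172.2833234     0.23098463  -88.90455893]
```

View pics/side0.png

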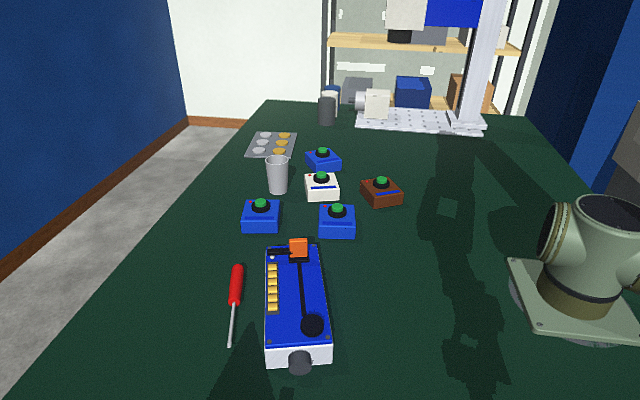

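View pics/top0.png

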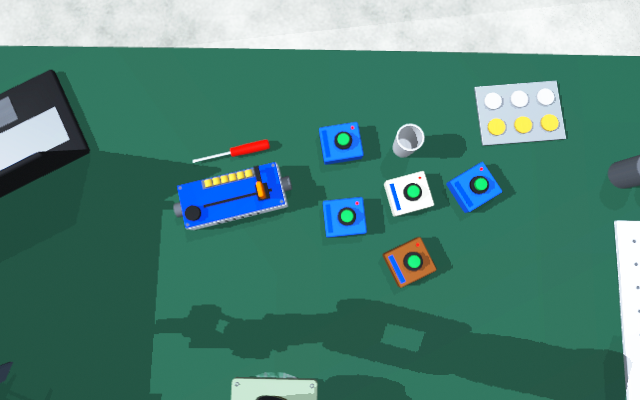

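The top view shows the attenuator at about (232,196), with the orange paddle at (261,190), the teeth from (207,184) to (252,173) and the lens cap at (193,213). The white box is at (409,194) with its green button at (413,191), and the tumbler is at (407,140). In the side view the paddle is at (299,248) and the white box's button at (321,176).

Run:
```python
from h import *
f={n:load(n+'0') for n in['side','top']}
def blobs(n,lo,hi,roi,amin=8):
    im=f[n]['image']; h=cv2.cvtColor(im,cv2.COLOR_RGB2HSV); m=cv2.inRange(h,np.array(lo),np.array(hi))
    x0,y0,x1,y1=roi; mm=np.zeros_like(m); mm[y0:y1,x0:x1]=m[y0:y1,x0:x1]
    k,l,s,c=cv2.connectedComponentsWithStats(mm)
    return [(c[i].round(1),s[i].tolist()) for i in range(1,k) if s[i][4]>=amin]
for n,roi in (('top',(170,155,300,235)),('side',(255,225,345,375))):
    print(n,'orange',blobs(n,(5,150,120),(17,255,255),roi)); print('yellow',blobs(n,(19,80,120),(35,255,255),roi))
for n,roi in (('top',(385,170,435,215)),('side',(300,165,345,205))):
    print(n,'green',blobs(n,(50,150,100),(85,255,255),roi))
for n,(x0,y0,x1,y1),s in (('top',(170,150,300,240),6),('side',(250,225,350,380),5),('top',(380,120,440,220),9),('side',(255,145,345,210),8)):
    c=f[n]['image'][y0:y1,x0:x1,::-1]; cv2.imwrite(f'pics/c_{n}{x0}.png',cv2.resize(c,None,fx=s,fy=s,interpolation=cv2.INTER_CUBIC)[:600,:800])
```

```text
top orange [(array([261.9, 191.2]), [258, 181, 8, 18, 48])]
yellow [(array([227.8, 177.9]), [204, 170, 49, 17, 326]), (array([258.9, 188.7]), [256, 182, 7, 14, 54])]
side orange [(array([298., 247.]), [289, 238, 19, 20, 333])]
yellow [(array([272.1, 282.6]), [268, 264, 10, 38, 314]), (array([272.4, 306.5]), [268, 303, 10, 8, 78])]
top green [(array([394.8, 173. ]), [385, 170, 24, 10, 108]), (array([429.8, 171.2]), [425, 170, 10, 4, 22]), (array([413. , 190.9]), [407, 185, 13, 13, 135]), (array([386.9, 207.2]), [385, 197, 7, 18, 59]), (array([430.4, 212.4]), [426, 210, 9, 5, 17])]
side green [(array([321. , 174.3]), [317, 171, 9, 8, 62]), (array([336.8, 203.6]), [333, 203, 9, 2, 15])]
```

```bash
ls pics
```

```text
c_side250.png
c_side255.png
c_top170.png
c_top380.png
side0.pkl
side0.png
top0.pkl
top0.png
```

View pics/c_top170.png

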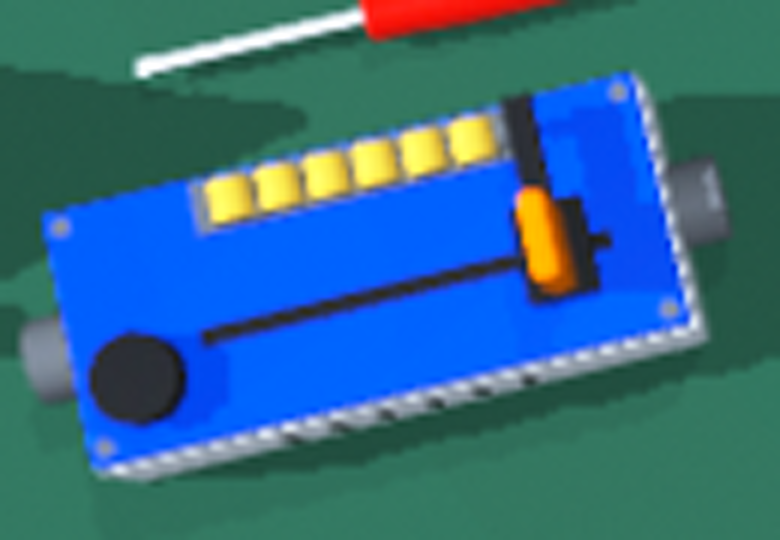

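View pics/c_side250.png

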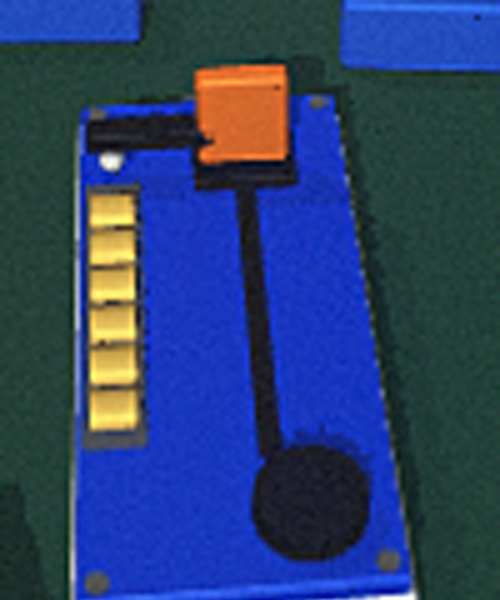

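View pics/c_side255.png

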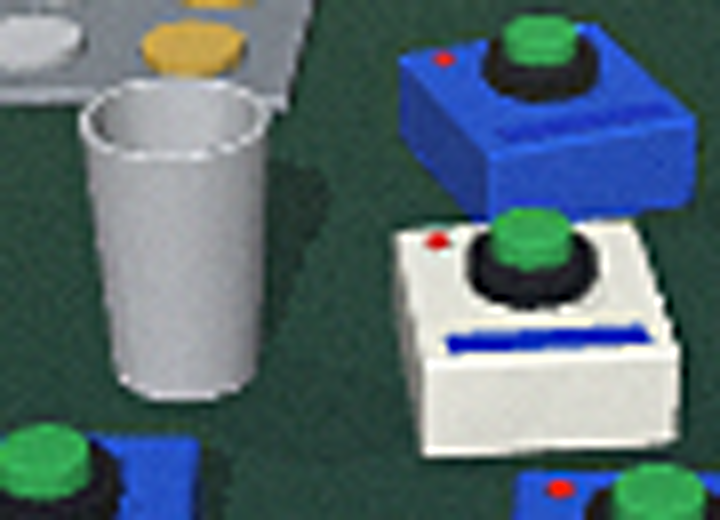

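```bash
cat >> h.py <<'E'
def ct(x,y): return (x/6+170-.4,y/6+150-.4)
def cs(x,y): return (x/5+250-.4,y/5+225-.4)
E
python3 - <<'E'
from h import *
t,s=load('top0'),load('side0')
np.set_printoptions(precision=1,suppress=True)
print('corners@60',*[onz(t,*ct(*p),60) for p in((43,215),(98,470),(692,322),(633,73))])
print('screws tri',*[tri(t,ct(*a),s,cs(*b)) for a,b in (((60,228),(97,583)),((105,448),(390,560)),((668,309),(318,102)),((618,93),(97,113)))])
# top edge of paddle in side: (195,72)-(287,66) back edge; in front (197,88)(287,82)
print('paddle top side @109', [onz(s,*cs(*p),109) for p in((195,71),(287,66),(197,90),(289,84))])
print('paddle top view @109', [onz(t,*ct(*p),109) for p in((527,190),(552,288),(540,186),(517,200),(545,282))])
print('teeth top @68',[onz(t,*ct(*p),67) for p in((230,198),(277,187),(326,174),(374,163),(423,151),(471,138))])
print('teeth side @68',[onz(s,*cs(*p),66) for p in((113,410),(113,365),(113,324),(113,284),(112,246),(112,210))])
print('ball side',onz(s,*cs(111,160),69))
print('button tri',tri(t,(413,190.9),s,(321,173.0)), onz(t,413,190.9,60),onz(s,321,173,60))
E
```

```text
corners@60 [560.8 245.4  60. ] [458.2 216.4  60. ] [522.1 -19.   60. ] [623.7   8.3  60. ]
screws tri (array([555.6, 239. ,  57.7]), np.float64(0.5898417249432486)) (array([466.4, 215. ,  57.6]), np.float64(1.5736542513522223)) (array([526.8,  -9. ,  57.8]), np.float64(1.3495727739912577)) (array([615.5,  14.3,  58.2]), np.float64(0.32011273540277435))
paddle top side @109 [array([565.8,  43. , 109. ]), array([531.5,  33.8, 109. ]), array([562.5,  54.2, 109. ]), array([528.7,  44.7, 109. ])]
paddle top view @109 [array([566.5,  41.1, 109. ]), array([528.8,  29.9, 109. ]), array([568.2,  36.1, 109. ]), array([562.6,  44.7, 109. ]), array([531. ,  32.7, 109. ])]
teeth top @68 [array([568. , 167.8,  67. ]), array([572.8, 149.1,  67. ]), array([578.5, 129.6,  67. ]), array([583.3, 110.4,  67. ]), array([588.6,  90.9,  67. ]), array([594.3,  71.8,  67. ])]
teeth side @68 [array([565.9, 176.3,  66. ]), array([571.1, 156.4,  66. ]), array([576. , 137.4,  66. ]), array([581.1, 117.8,  66. ]), array([586.5,  98.5,  66. ]), array([591.5,  79.2,  66. ])]
ball side [598.3  54.3  69. ]
button tri (array([ 557.6, -328.1,   57.9]), np.float64(1.313253101985008)) [ 558.  -327.6   60. ] [ 556.4 -324.1   60. ]
```

View pics/c_top380.png

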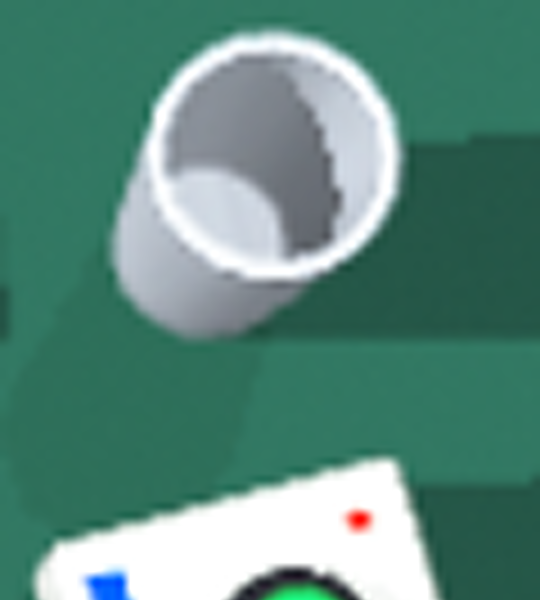

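The two views agree to about 1.5 mm. The unit's yaw is about 15°, and the paddle top centre is near (547, 41). The ball is near (598, 54), about 71 mm short of the third notch. The button top is near (557, -327, 58). I'll shut the fingers and swing over behind the paddle, turning to yaw 15 so I can push along tool -y.

Request:
drive_tool([
  [1,[-27,36,0],[0,0,0.1]],
  [1,[-54,72,0],[0,0,0.2]],
  [1,[-81,108,0],[0,0,0.3]],
  [1,[-108,144,0],[0,0,0.4]],
  [1,[-135,180,0],[0,0,0.5]],
], squeeze=20)

```text
time_s: 0.6
ee_pos: [311.1, 358.1, 213.7]
ee_rot: [180.0, 0.0, 42.6]
force: [0.1, -0.7, 0.7]
gripper_width: 54.1
```

```bash
cat > go.py <<'E'
import sys,numpy as np
from h import *
from scipy.spatial.transform import Rotation as Ro
s=env.state(); g=np.array([float(a) for a in sys.argv[1:4]]); yaw=float(sys.argv[4])
M=Ro.from_euler('xyz',s['ee_rot'],degrees=True); T=Ro.from_euler('xyz',[180,0,yaw],degrees=True)
np.set_printoptions(precision=3,suppress=True)
print(s['time_s'],s['ee_pos'],s['ee_rot'],s['force'],s['gripper_width'])
print('shift',M.inv().apply(g-s['ee_pos']),'turn',(M.inv()*T).as_rotvec())
E
python3 go.py 558.6 -2.5 214 15
```

```text
0.6 [311.132 358.145 213.65 ] [179.992   0.028  42.594] [ 0.075 -0.731  0.748] 54.131472774468214
shift [-61.906 432.981  -0.257] turn [0.    0.    0.482]
```

Request:
drive_tool([
  [1,[-6,43,0],[0,0,0.1]],
  [1,[-12,86,0],[0,0,0.2]],
  [1,[-18,129,0],[0,0,0.3]],
  [1,[-25,172,0],[0,0,0.4]],
  [1,[-31,216,0],[0,0,0.482]],
])

```text
time_s: 1.1
ee_pos: [435.0, 178.7, 213.7]
ee_rot: [-180.0, 0.0, 15.0]
force: [0.6, 0.3, 0.7]
gripper_width: 14.0
```

```bash
python3 go.py 558.6 -2.5 214 15
```

```text
1.1 [435.041 178.667 213.747] [-179.989    0.023   14.978] [0.631 0.343 0.66 ] 14.028354630470268
shift [ 72.54  206.944  -0.321] turn [-0.  0. -0.]
```

Request:
drive_tool([
  [1,[14,41,0],[0,0,0]],
  [1,[29,83,0],[0,0,0]],
  [1,[44,124,0],[0,0,0]],
  [1,[58,166,0],[0,0,0]],
  [1,[72.5,207,0],[0,0,0]],
])

```text
time_s: 1.6
ee_pos: [559.3, -2.2, 213.6]
ee_rot: [-180.0, 0.0, 15.2]
force: [-0.0, 0.5, 0.5]
gripper_width: 0.4
```

```bash
python3 go.py 558.6 -2.5 92 15
python3 - <<'E'
from h import *
grab('side','side1');grab('top','top1')
E
```

```text
1.6 [559.326  -2.226 213.552] [-179.975    0.039   15.158] [-0.024  0.484  0.46 ] 0.40016900794482513
shift [ -0.689   0.127 121.553] turn [-0.     0.001  0.003]
```

View pics/side1.png

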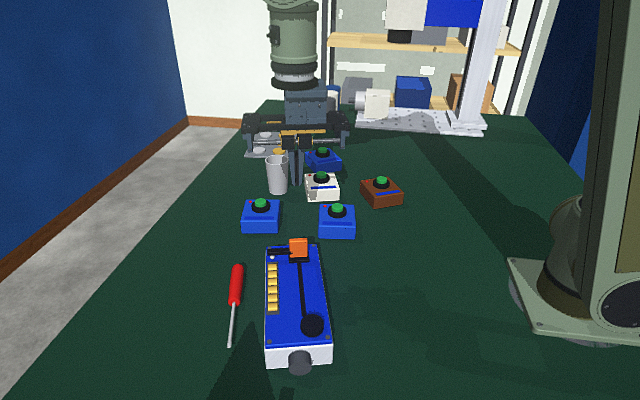

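View pics/top1.png

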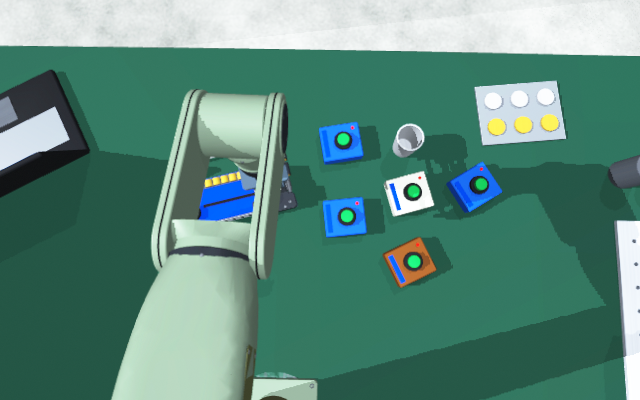

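The side view shows the shut fingertips around (296,182), lined up behind the orange paddle at (299,248). The top view is blocked by the arm. Nothing is in the way of the descent.

Request:
drive_tool([
  [1,[-0.5,0,30],[0,0,0]],
  [1,[-0.5,0,60],[0,0,0]],
  [1,[-0.5,0,90],[0,0,0]],
  [1,[-0.5,0,112],[0,0,0]],
  [1,[-0.5,0,121],[0,0,0]],
])

```text
time_s: 2.2
ee_pos: [556.2, 0.0, 90.5]
ee_rot: [-179.9, 0.3, 15.2]
force: [0.1, -0.1, 0.5]
gripper_width: 0.6
```

```bash
python3 go.py 552.6 19.7 92 15
python3 - <<'E'
from h import *
f=grab('side','side2'); c=f['image'][150:310,240:350,::-1]; cv2.imwrite('pics/c2.png',cv2.resize(c,None,fx=3.7,fy=3.7,interpolation=2))
E
```

```text
2.2 [556.174   0.037  90.462] [-179.898    0.284   15.205] [ 0.095 -0.116  0.535] 0.5912788670661806
shift [  1.701 -19.915  -1.511] turn [-0.002  0.005  0.004]
```

View pics/c2.png

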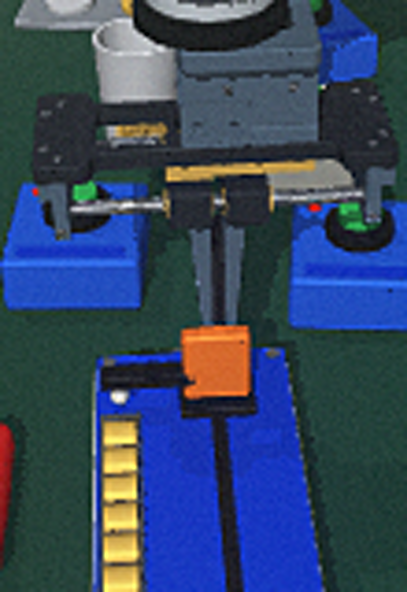

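The crop shows the fingers behind the paddle with a gap, centred on it. Next I'll approach slowly.

Request:
drive_tool([
  [1,[1,-3,0],[0,0,0]],
  [1,[1,-6,0],[0,0,0]],
  [1,[1,-9,0],[0,0,0]],
  [1,[1,-12,0],[0,0,0]],
  [1,[1,-14,0],[0,0,0]],
])

```text
time_s: 2.75
ee_pos: [555.8, 13.6, 93.6]
ee_rot: [180.0, -0.1, 15.2]
force: [-1.1, 0.0, 0.1]
gripper_width: 0.2
```

Request:
drive_tool([
  [1,[0,-1,0],[0,0,0]],
  [1,[0,-2,0],[0,0,0]],
  [1,[0,-3,0],[0,0,0]],
  [1,[0,-4,0],[0,0,0]],
  [1,[0,-5,0],[0,0,0]],
])

```text
time_s: 3.25
ee_pos: [554.5, 17.8, 93.0]
ee_rot: [180.0, -0.0, 15.2]
force: [0.2, -2.0, 0.5]
gripper_width: 0.8
```

Request:
drive_tool([
  [1,[0,-1,0],[0,0,0]],
  [1,[0,-2,0],[0,0,0]],
  [1,[0,-3,0],[0,0,0]],
  [1,[0,-4,0],[0,0,0]],
  [1,[0,-5,0],[0,0,0]],
])

```text
time_s: 3.75
ee_pos: [553.1, 22.9, 93.0]
ee_rot: [-180.0, -0.0, 15.2]
force: [1.1, -1.3, 0.8]
gripper_width: 0.3
```

```bash
cat > look.py <<'E'
import sys
from h import *
fn=sys.argv[1]
f=grab('side',fn); s=env.state()
h=cv2.cvtColor(f['image'],cv2.COLOR_RGB2HSV); m=cv2.inRange(h,np.array((5,150,120)),np.array((17,255,255))); m[:225]=0;m[375:]=0;m[:,:255]=0;m[:,345:]=0
ys,xs=np.nonzero(m); c=xs.mean(),ys.mean()
s0=onz(load('side0'),298.0,247.0,100); p=onz(f,*c,100)
u=np.array([-.2588,.966,0])
p0=np.array([547,41,0])
print('t',s['time_s'],'orange',np.round(c,1),len(xs),'lever moved',((p-s0)@u).round(1),'tcp rel start-paddle',((s['ee_pos']-p0)@u).round(2),'force along',(s['force']@u).round(2),s['ee_pos'].round(1))
c=f['image'][220:330,245:345,::-1]; cv2.imwrite('pics/c_'+fn+'.png',cv2.resize(c,None,fx=5,fy=5,interpolation=2))
E
python3 look.py s3
```

```text
t 3.8 orange [298.6 249.6] 339 lever moved 7.8 tcp rel start-paddle -18.9 force along -1.15 [553.1  23.1  93. ]
```

View pics/c_s3.png

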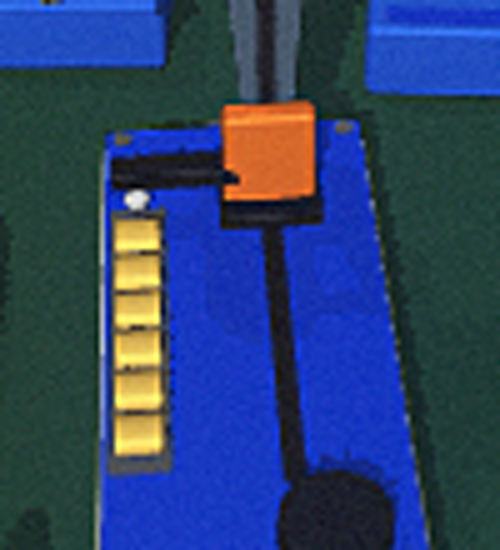

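The lever is moving under a push of about 1–2 N. The ball, at crop (137,200), is still before the first tooth. I'll keep going in 5 mm calls.

Request:
drive_tool([
  [1,[0,-1,0],[0,0,0]],
  [1,[0,-2,0],[0,0,0]],
  [1,[0,-3,0],[0,0,0]],
  [1,[0,-4,0],[0,0,0]],
  [1,[0,-5,0],[0,0,0]],
])

```text
time_s: 4.3
ee_pos: [551.8, 27.8, 93.0]
ee_rot: [-180.0, -0.0, 15.2]
force: [0.5, -1.4, 1.0]
gripper_width: 0.1
```

Request:
drive_tool([
  [1,[0,-1,0],[0,0,0]],
  [1,[0,-2,0],[0,0,0]],
  [1,[0,-3,0],[0,0,0]],
  [1,[0,-4,0],[0,0,0]],
  [1,[0,-4,0],[0,0,0]],
])

```text
time_s: 4.8
ee_pos: [551.2, 29.7, 93.0]
ee_rot: [179.8, -0.0, 15.3]
force: [1.5, -8.1, -0.3]
gripper_width: 0.4
```

```bash
python3 look.py s4
```

```text
t 4.85 orange [298.5 252. ] 342 lever moved 14.8 tcp rel start-paddle -12.07 force along -8.62 [551.2  29.6  93.1]
```

View pics/c_s4.png

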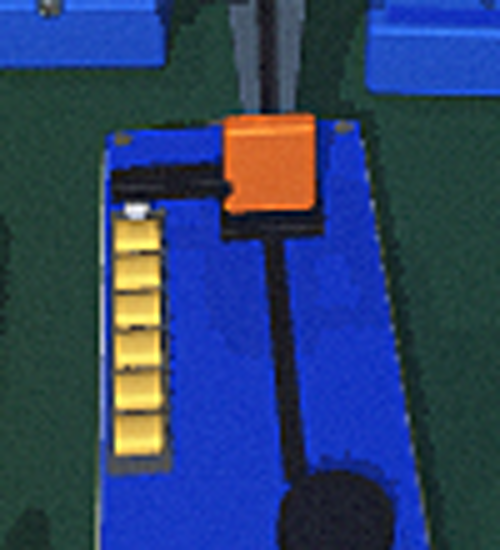

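The ball has reached the first tooth and the push is about 8.6 N. I'll use smaller steps here to learn where the crest lies.

Request:
drive_tool([
  [1,[0,-0.6,0],[0,0,0]],
  [1,[0,-1.2,0],[0,0,0]],
  [1,[0,-1.8,0],[0,0,0]],
  [1,[0,-2.4,0],[0,0,0]],
  [1,[0,-3,0],[0,0,0]],
])

```text
time_s: 5.35
ee_pos: [550.3, 33.2, 93.0]
ee_rot: [179.9, -0.0, 15.2]
force: [0.6, -5.1, 0.2]
gripper_width: 0.3
```

```bash
python3 look.py s5
```

```text
t 5.4 orange [298.7 253.2] 338 lever moved 18.2 tcp rel start-paddle -8.19 force along -5.18 [550.2  33.4  93. ]
```

Request:
drive_tool([
  [1,[0,-0.6,0],[0,0,0]],
  [1,[0,-1.2,0],[0,0,0]],
  [1,[0,-1.8,0],[0,0,0]],
  [1,[0,-2.4,0],[0,0,0]],
  [1,[0,-3,0],[0,0,0]],
])

```text
time_s: 5.9
ee_pos: [549.0, 37.6, 93.0]
ee_rot: [-180.0, -0.0, 15.2]
force: [0.1, -2.4, 1.4]
gripper_width: 0.4
```

```bash
python3 look.py s6
```

```text
t 5.95 orange [298.8 254.8] 340 lever moved 23.0 tcp rel start-paddle -3.61 force along -1.99 [549.   37.8  93. ]
```

View pics/c_s6.png

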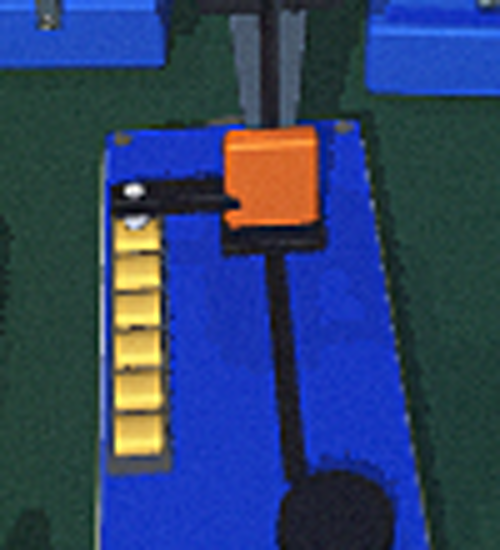

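The ball is riding near the first crest and the push has fallen to about 2 N. The jump should come next.

Request:
drive_tool([
  [1,[0,-0.5,0],[0,0,0]],
  [1,[0,-1,0],[0,0,0]],
  [1,[0,-1.5,0],[0,0,0]],
  [1,[0,-2,0],[0,0,0]],
  [1,[0,-2,0],[0,0,0]],
])

```text
time_s: 6.45
ee_pos: [548.4, 39.6, 92.8]
ee_rot: [-180.0, 0.0, 15.2]
force: [0.1, 0.7, 0.4]
gripper_width: 0.3
```

```bash
python3 look.py s7
```

```text
t 6.5 orange [299.1 255.6] 357 lever moved 25.1 tcp rel start-paddle -1.71 force along 0.15 [548.3  39.6  92.7]
```

View pics/c_s7.png

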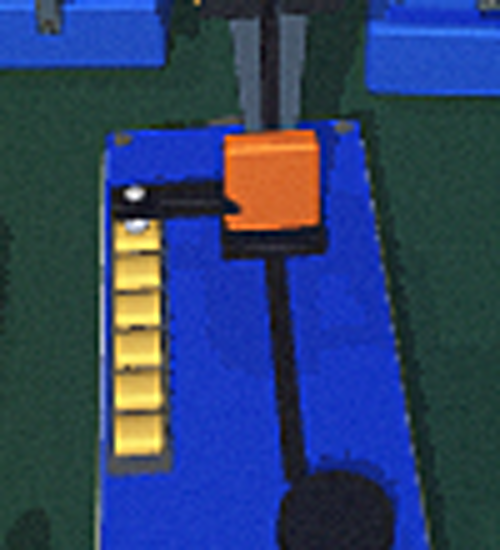

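Request:
drive_tool([
  [1,[0,-0.5,0],[0,0,0]],
  [1,[0,-1,0],[0,0,0]],
  [1,[0,-1.5,0],[0,0,0]],
  [1,[0,-2,0],[0,0,0]],
  [1,[0,-2,0],[0,0,0]],
])

```text
time_s: 7.0
ee_pos: [548.0, 41.3, 92.9]
ee_rot: [-180.0, 0.0, 15.2]
force: [0.2, -0.3, -0.3]
gripper_width: 0.3
```

```bash
python3 look.py s8
```

```text
t 7.05 orange [299.2 258.2] 357 lever moved 32.6 tcp rel start-paddle -0.01 force along 0.02 [548.   41.3  92.9]
```

View pics/c_s8.png

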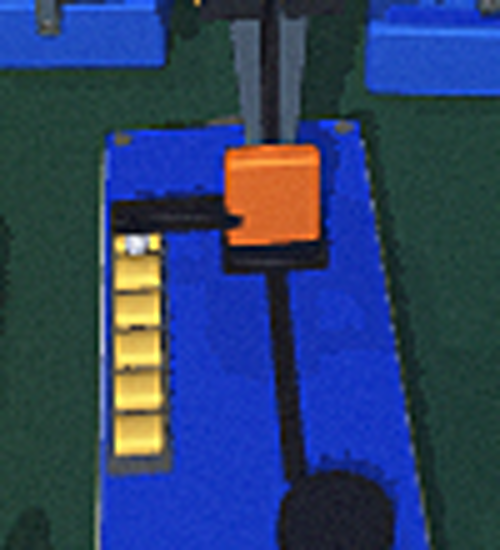

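Click 1: the lever jumped to about 32.6 mm of travel at near-zero force, while the TCP was near 0. So crests 2 and 3 should come at TCP +19 and +39. I'll push on to the second.

Request:
drive_tool([
  [1,[0,-1.5,0],[0,0,0]],
  [1,[0,-3,0],[0,0,0]],
  [1,[0,-4.5,0],[0,0,0]],
  [1,[0,-6,0],[0,0,0]],
  [1,[0,-7.5,0],[0,0,0]],
])

```text
time_s: 7.55
ee_pos: [546.3, 47.7, 93.0]
ee_rot: [179.9, -0.0, 15.2]
force: [0.1, -4.6, -0.1]
gripper_width: 0.4
```

Request:
drive_tool([
  [1,[0,-1,0],[0,0,0]],
  [1,[0,-2,0],[0,0,0]],
  [1,[0,-3,0],[0,0,0]],
  [1,[0,-4,0],[0,0,0]],
  [1,[0,-5,0],[0,0,0]],
])

```text
time_s: 8.05
ee_pos: [545.3, 51.4, 93.1]
ee_rot: [179.8, -0.0, 15.2]
force: [0.7, -5.9, 0.0]
gripper_width: 0.3
```

```bash
python3 look.py s9
```

```text
t 8.1 orange [299.4 259.6] 356 lever moved 36.4 tcp rel start-paddle 10.8 force along -6.16 [545.1  51.7  93. ]
```

Request:
drive_tool([
  [1,[0,-1,0],[0,0,0]],
  [1,[0,-2,0],[0,0,0]],
  [1,[0,-3,0],[0,0,0]],
  [1,[0,-4,0],[0,0,0]],
  [1,[0,-5,0],[0,0,0]],
])

```text
time_s: 8.6
ee_pos: [543.3, 58.5, 93.0]
ee_rot: [-180.0, 0.0, 15.2]
force: [0.6, -1.5, 0.2]
gripper_width: 0.4
```

```bash
python3 look.py s10
```

```text
t 8.65 orange [299.3 262.3] 362 lever moved 43.7 tcp rel start-paddle 18.13 force along -0.68 [543.2  58.8  92.9]
```

Request:
drive_tool([
  [1,[0,-0.5,0],[0,0,0]],
  [1,[0,-1,0],[0,0,0]],
  [1,[0,-1.5,0],[0,0,0]],
  [1,[0,-2,0],[0,0,0]],
  [1,[0,-2,0],[0,0,0]],
])

```text
time_s: 9.15
ee_pos: [542.9, 60.2, 92.9]
ee_rot: [-180.0, -0.0, 15.2]
force: [-0.2, 0.4, -0.3]
gripper_width: 0.8
```

```bash
python3 look.py s11
```

```text
t 9.2 orange [300.1 265.4] 368 lever moved 52.1 tcp rel start-paddle 19.56 force along -0.18 [543.   60.2  92.9]
```

View pics/c_s11.png

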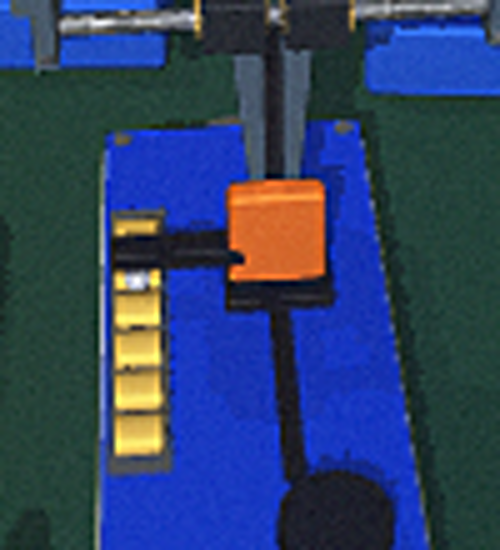

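Click 2: the lever jumped to about 52 mm at TCP 19.5, as predicted. The ball is now between teeth 2 and 3. The third crest should come at TCP ≈ 39.

Request:
drive_tool([
  [1,[0,-1.5,0],[0,0,0]],
  [1,[0,-3,0],[0,0,0]],
  [1,[0,-4.5,0],[0,0,0]],
  [1,[0,-6,0],[0,0,0]],
  [1,[0,-7.5,0],[0,0,0]],
])

```text
time_s: 9.7
ee_pos: [541.1, 66.9, 93.0]
ee_rot: [179.9, -0.0, 15.2]
force: [0.6, -3.8, 1.1]
gripper_width: 0.3
```

Request:
drive_tool([
  [1,[0,-1,0],[0,0,0]],
  [1,[0,-2,0],[0,0,0]],
  [1,[0,-3,0],[0,0,0]],
  [1,[0,-4,0],[0,0,0]],
  [1,[0,-5,0],[0,0,0]],
])

```text
time_s: 10.2
ee_pos: [540.2, 70.1, 93.0]
ee_rot: [179.8, -0.0, 15.2]
force: [1.3, -6.6, -0.3]
gripper_width: 0.3
```

```bash
python3 look.py s12
```

```text
t 10.25 orange [300.1 266.7] 369 lever moved 55.6 tcp rel start-paddle 30.22 force along -7.3 [540.1  70.4  93.1]
```

Request:
drive_tool([
  [1,[0,-0.8,0],[0,0,0]],
  [1,[0,-1.6,0],[0,0,0]],
  [1,[0,-2.4,0],[0,0,0]],
  [1,[0,-3.2,0],[0,0,0]],
  [1,[0,-4,0],[0,0,0]],
])

```text
time_s: 10.75
ee_pos: [538.6, 75.9, 93.0]
ee_rot: [-180.0, -0.0, 15.2]
force: [1.0, -2.0, 0.4]
gripper_width: 0.5
```

```bash
python3 look.py s13
```

```text
t 10.8 orange [300.2 268.9] 372 lever moved 61.3 tcp rel start-paddle 36.17 force along -3.26 [538.5  76.2  93. ]
```

Request:
drive_tool([
  [1,[0,-0.5,0],[0,0,0]],
  [1,[0,-1,0],[0,0,0]],
  [1,[0,-1.5,0],[0,0,0]],
  [1,[0,-1.5,0],[0,0,0]],
  [1,[0,-1.5,0],[0,0,0]],
])

```text
time_s: 11.3
ee_pos: [538.2, 77.8, 92.9]
ee_rot: [-180.0, -0.0, 15.2]
force: [-0.6, 0.0, -0.4]
gripper_width: 0.4
```

```bash
python3 look.py s14
```

```text
t 11.35 orange [300.2 269.7] 371 lever moved 63.4 tcp rel start-paddle 37.76 force along -0.05 [538.2  77.7  92.9]
```

Not over yet (63.4 mm), so one more small step.

Request:
drive_tool([
  [1,[0,-0.5,0],[0,0,0]],
  [1,[0,-1,0],[0,0,0]],
  [1,[0,-1.5,0],[0,0,0]],
  [1,[0,-1.5,0],[0,0,0]],
  [1,[0,-1.5,0],[0,0,0]],
])

```text
time_s: 11.85
ee_pos: [537.8, 78.9, 92.9]
ee_rot: [-180.0, 0.0, 15.2]
force: [0.9, -0.0, -0.2]
gripper_width: -0.0
```

```bash
python3 look.py s15
```

```text
t 11.9 orange [300.3 270.1] 376 lever moved 64.5 tcp rel start-paddle 39.01 force along -0.61 [537.8  78.9  92.9]
```

View pics/c_s15.png

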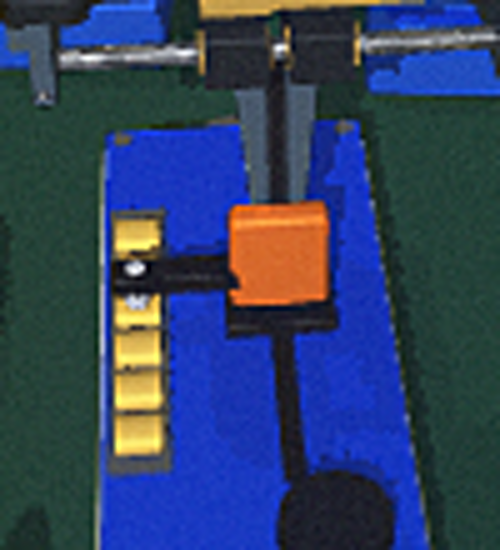

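The ball is sitting on the third crest, at crop (136,290), and hasn't dropped. I'll add another 1.5 mm.

Request:
drive_tool([
  [1,[0,-0.5,0],[0,0,0]],
  [1,[0,-1,0],[0,0,0]],
  [1,[0,-1.5,0],[0,0,0]],
  [1,[0,-1.5,0],[0,0,0]],
  [1,[0,-1.5,0],[0,0,0]],
])

```text
time_s: 12.4
ee_pos: [537.5, 80.3, 93.0]
ee_rot: [-180.0, -0.0, 15.2]
force: [-0.2, -0.5, -0.9]
gripper_width: 0.5
```

```bash
python3 look.py s16
```

```text
t 12.45 orange [300.7 272.9] 394 lever moved 71.7 tcp rel start-paddle 40.42 force along -0.91 [537.5  80.3  93. ]
```

View pics/c_s16.png

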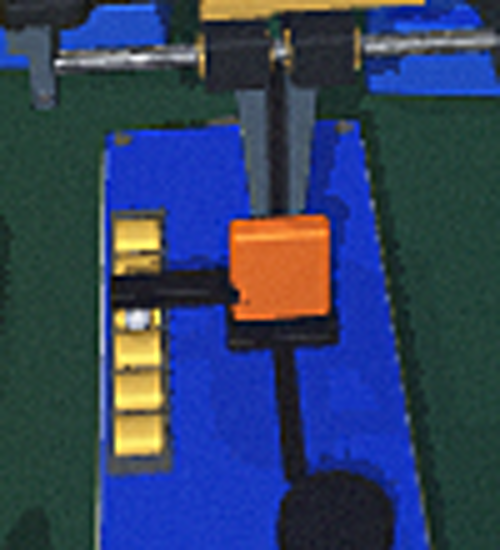

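Click 3: the lever jumped to 71.7 mm. The three notches read 32.6, 52.1 and 71.7, an even spacing of about 20 mm, and three teeth remain ahead of the ball. I'll back off, rise and go to the button.

Request:
drive_tool([
  [1,[0,10,0],[0,0,0]],
  [1,[0,25,0],[0,0,0]],
  [1,[0,35,-20],[0,0,0]],
  [1,[0,40,-55],[0,0,0]],
  [1,[0,40,-90],[0,0,0]],
])

```text
time_s: 12.95
ee_pos: [548.0, 39.6, 183.5]
ee_rot: [180.0, 0.1, 15.1]
force: [0.2, 0.9, 1.1]
gripper_width: 0.5
```

```bash
python3 look.py s17;  python3 go.py 557.5 -327.5 183 15
```

```text
t 13.0 orange [300.7 272.9] 394 lever moved 71.7 tcp rel start-paddle -2.04 force along -1.22 [551.6  40.1 190.1]
13.0 [551.57   40.116 190.12 ] [179.853  -0.608  15.092] [ 2.803 -0.514  3.195] 0.18351436209021216
shift [-90.06  356.464   7.082] turn [ 0.003 -0.011  0.002]
```

View pics/c_s17.png

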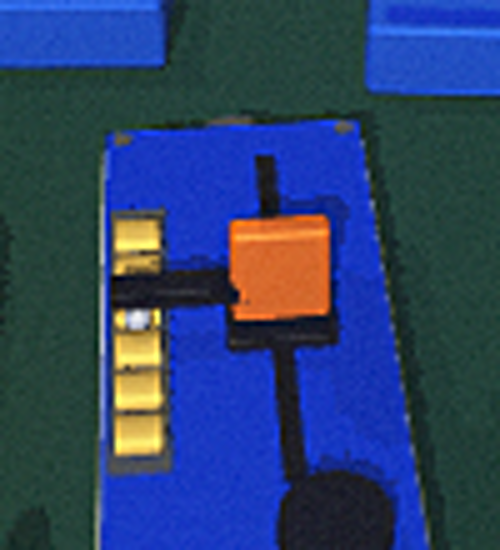

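The lever hasn't moved after letting go. Now to above the button.

Request:
drive_tool([
  [1,[-9,36,0],[0,0,0]],
  [1,[-18,72,0],[0,0,0]],
  [1,[-27,108,0],[0,0,0]],
  [1,[-36,144,0],[0,0,0]],
  [1,[-45,180,0],[0,0,0]],
])

```text
time_s: 13.5
ee_pos: [551.4, -146.6, 182.9]
ee_rot: [180.0, -0.0, 15.1]
force: [0.4, -0.3, -0.8]
gripper_width: 0.9
```

```bash
python3 go.py 557.5 -327.5 183 15
```

```text
13.5 [ 551.359 -146.563  182.874] [179.978  -0.011  15.142] [ 0.449 -0.314 -0.757] 0.9366205038897986
shift [-41.336 176.259  -0.067] turn [ 0.    -0.     0.002]
```

Request:
drive_tool([
  [1,[-10,42,0],[0,0,0]],
  [1,[-20,84,0],[0,0,0]],
  [1,[-30,126,0],[0,0,0]],
  [1,[-38,160,0],[0,0,0]],
  [1,[-41.5,176,0],[0,0,0]],
])

```text
time_s: 14.0
ee_pos: [556.8, -328.8, 182.4]
ee_rot: [179.9, 0.0, 15.0]
force: [-0.1, 1.9, 0.2]
gripper_width: 0.5
```

Request:
drive_tool([
  [1,[0,0,25],[0,0,0]],
  [1,[0,0,50],[0,0,0]],
  [1,[0,0,75],[0,0,0]],
  [1,[0,0,93],[0,0,0]],
  [1,[0,0,100],[0,0,0]],
])

```text
time_s: 14.5
ee_pos: [556.3, -323.8, 80.6]
ee_rot: [-179.8, 0.2, 15.2]
force: [0.1, 0.7, 0.1]
gripper_width: 0.6
```

```bash
python3 go.py 557.5 -327.5 64 15
python3 - <<'E'
from h import *
np.set_printoptions(precision=1,suppress=True)
for n,(x0,y0,x1,y1) in (('side',(260,120,360,210)),('top',(370,120,450,220))):
    f=grab(n,n+'b'); c=f['image'][y0:y1,x0:x1,::-1]; cv2.imwrite('pics/cb_'+n+'.png',cv2.resize(c,None,fx=6,fy=6,interpolation=2))
E
```

```text
14.5 [ 556.313 -323.846   80.618] [-179.809    0.159   15.183] [0.124 0.674 0.061] 0.6336420887536295
shift [ 0.235  3.893 16.604] turn [-0.003  0.003  0.003]
```

View pics/cb_side.png

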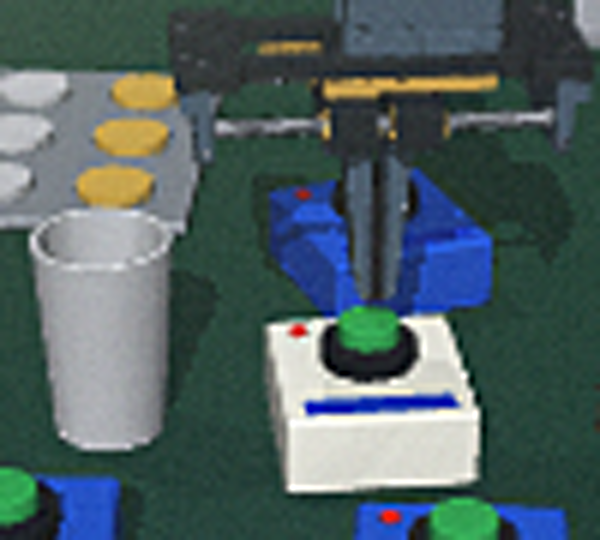

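View pics/cb_top.png

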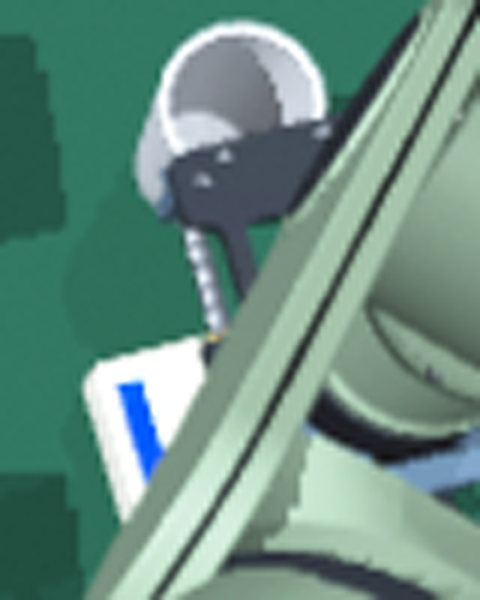

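The fingertips are just above the green button: in the side crop the tips are at (372,295) and the button at (368,325). The top crop shows the gripper's end bracket nearly above the tumbler, so I'll turn the hand clear before going lower. I'll also correct y by about 3 mm.

Request:
drive_tool([
  [1,[0,1,0],[0,0,0.12]],
  [1,[0,1,0],[0,0,0.24]],
  [1,[0,1,0],[0,0,0.36]],
  [1,[0,1,0],[0,0,0.48]],
  [1,[0,1,0],[0,0,0.6]],
])

```text
time_s: 15.1
ee_pos: [558.8, -326.0, 84.7]
ee_rot: [180.0, -0.2, -19.5]
force: [-0.8, 0.4, -0.1]
gripper_width: 0.4
```

Request:
drive_tool([
  [1,[0,0,0],[0,0,0.12]],
  [1,[0,0,0],[0,0,0.24]],
  [1,[0,0,0],[0,0,0.36]],
  [1,[0,0,0],[0,0,0.45]],
  [1,[0,0,0],[0,0,0.45]],
])

```text
time_s: 15.6
ee_pos: [558.7, -326.0, 84.5]
ee_rot: [-180.0, -0.1, -45.0]
force: [0.5, 0.1, 0.1]
gripper_width: 0.4
```

```bash
python3 go.py 557.5 -327.5 64 -45
```

```text
15.6 [ 558.72  -325.981   84.484] [-179.956   -0.147  -44.959] [0.517 0.058 0.105] 0.39336700189670065
shift [ 0.158  1.952 20.483] turn [-0.001 -0.003  0.001]
```

Request:
drive_tool([
  [1,[0,1,8],[0,0,0]],
  [1,[0,1,16],[0,0,0]],
  [1,[0,1,20],[0,0,0]],
  [1,[0,1,23],[0,0,0]],
  [1,[0,1,25],[0,0,0]],
])

```text
time_s: 16.1
ee_pos: [556.6, -325.9, 57.7]
ee_rot: [180.0, 0.1, -45.0]
force: [-2.4, 0.6, 4.2]
gripper_width: 0.6
```

Request:
drive_tool([
  [1,[0,0,1],[0,0,0]],
  [1,[0,0,2],[0,0,0]],
  [1,[0,0,3],[0,0,0]],
  [1,[0,0,4],[0,0,0]],
  [1,[0,0,4],[0,0,0]],
])

```text
time_s: 16.6
ee_pos: [556.8, -326.0, 56.2]
ee_rot: [180.0, 0.0, -45.0]
force: [-6.7, 2.5, 14.4]
gripper_width: 0.7
```

Run:
```python
from h import *
f=grab('side','sidep'); c=f['image'][130:210,270:370,::-1]; cv2.imwrite('pics/cp.png',cv2.resize(c,None,fx=7,fy=7,interpolation=2)); print(env.state()['force'],env.state()['ee_pos'])
```

```text
[-6.67596856  2.28475227 12.96212196] [ 556.76553674 -325.9984043    56.15974345]
```

View pics/cp.png

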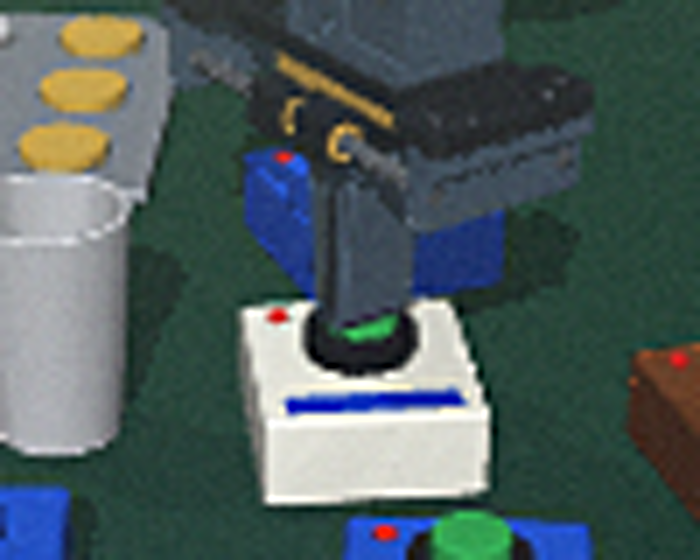

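The button looks pushed in, with only a thin green rim left at crop (370,328). The fingers sit slightly toward the back-left of it. I'll shift a little toward its centre and press slightly further to confirm it's against the stop.

Request:
drive_tool([
  [1,[0,0,-6],[0,0,0]],
  [1,[1,0,-10],[0,0,0]],
  [1,[1,0,-4],[0,0,0]],
  [1,[1,0,0],[0,0,0]],
  [1,[1,0,1.5],[0,0,0]],
])

```text
time_s: 17.15
ee_pos: [559.9, -328.1, 55.9]
ee_rot: [-179.9, -0.3, -45.0]
force: [-4.9, 2.7, 27.3]
gripper_width: 0.4
```

Request:
drive_tool([
  [1,[0,0,0],[0,0,0]],
  [1,[0,0,0],[0,0,0]],
  [1,[0,0,0],[0,0,0]],
  [1,[0,0,0.5],[0,0,0]],
  [1,[0,0,0.5],[0,0,0]],
])

```text
time_s: 17.65
ee_pos: [559.9, -328.1, 56.0]
ee_rot: [-179.9, -0.4, -45.0]
force: [-3.8, 1.8, 23.6]
gripper_width: 0.4
```

Run:
```python
from h import *
f=grab('side','sideq'); c=f['image'][130:210,270:370,::-1]; cv2.imwrite('pics/cq.png',cv2.resize(c,None,fx=7,fy=7,interpolation=2)); print(env.state()['force'],env.state()['ee_pos'])
```

```text
[-3.73742548  1.60929071 22.0712508 ] [ 559.92404243 -328.10989748   56.00646228]
```

View pics/cq.png

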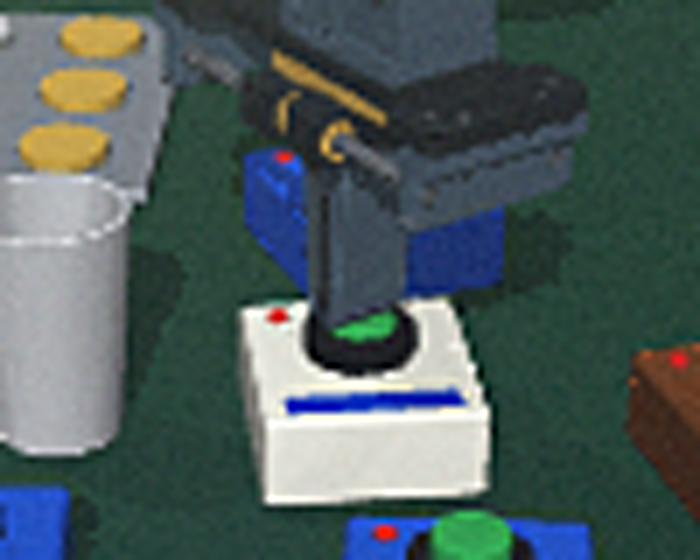

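Pushing from 14 N to 23 N didn't move the tip from z = 56, so something is at a hard stop. To be sure it's the button's stop and not the collar, I'll lift, re-centre by about (-3, +1) mm in world x, y, and press again slowly to read the spring.

Request:
drive_tool([
  [1,[0,0,-8],[0,0,0]],
  [1,[-3,1.5,-14],[0,0,0]],
  [1,[-3,1.5,-14],[0,0,0]],
  [1,[-3,1.5,-12],[0,0,0]],
  [1,[-3,1.5,-12],[0,0,0]],
])

```text
time_s: 18.2
ee_pos: [554.1, -325.5, 62.5]
ee_rot: [180.0, 0.1, -45.0]
force: [0.0, 0.9, -0.5]
gripper_width: 0.5
```

Run:
```python
from h import *
f=grab('side','sider'); c=f['image'][130:210,270:370,::-1]; cv2.imwrite('pics/cr.png',cv2.resize(c,None,fx=7,fy=7,interpolation=2)); print(env.state()['force'],env.state()['ee_pos'])
```

```text
[-0.48562683  0.49851468 -0.49854495] [ 554.18642409 -325.53079459   62.65040866]
```

View pics/cr.png

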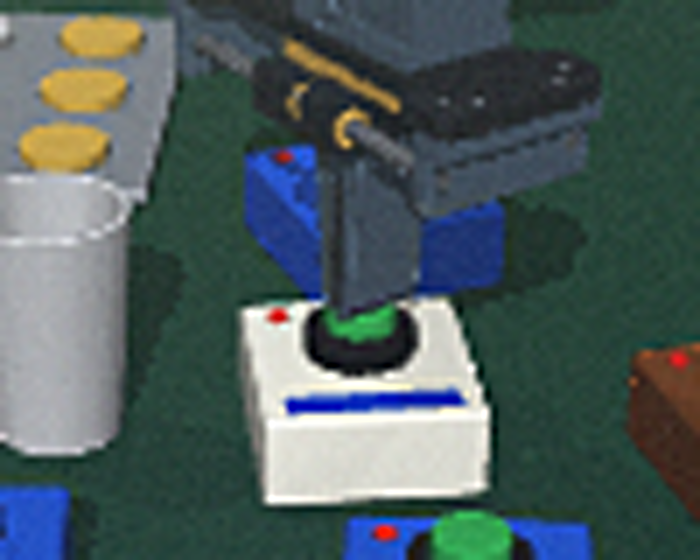

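Request:
drive_tool([
  [1,[0,0,1],[0,0,0]],
  [1,[0,0,2],[0,0,0]],
  [1,[0,0,3],[0,0,0]],
  [1,[0,0,3],[0,0,0]],
  [1,[0,0,3],[0,0,0]],
])

```text
time_s: 18.75
ee_pos: [554.5, -325.7, 61.0]
ee_rot: [180.0, 0.0, -45.0]
force: [-0.9, 0.6, 2.6]
gripper_width: 0.1
```

Request:
drive_tool([
  [1,[0,0,1],[0,0,0]],
  [1,[0,0,2],[0,0,0]],
  [1,[0,0,3],[0,0,0]],
  [1,[0,0,3],[0,0,0]],
  [1,[0,0,3],[0,0,0]],
])

```text
time_s: 19.25
ee_pos: [554.7, -325.8, 58.0]
ee_rot: [-180.0, 0.0, -45.0]
force: [-2.6, 2.1, 3.5]
gripper_width: 0.3
```

Request:
drive_tool([
  [1,[0,0,0.5],[0,0,0]],
  [1,[0,0,1],[0,0,0]],
  [1,[0,0,1.5],[0,0,0]],
  [1,[0,0,1.5],[0,0,0]],
  [1,[0,0,1.5],[0,0,0]],
])

```text
time_s: 19.75
ee_pos: [554.7, -325.8, 56.4]
ee_rot: [-180.0, 0.0, -45.0]
force: [-2.2, 1.7, 4.5]
gripper_width: 0.3
```

Request:
drive_tool([
  [1,[0,0,0.5],[0,0,0]],
  [1,[0,0,1],[0,0,0]],
  [1,[0,0,1.5],[0,0,0]],
  [1,[0,0,1.5],[0,0,0]],
  [1,[0,0,1.5],[0,0,0]],
])

```text
time_s: 20.25
ee_pos: [554.7, -325.8, 56.2]
ee_rot: [-180.0, -0.0, -45.0]
force: [-4.1, 2.8, 10.8]
gripper_width: 0.6
```

That reads as a soft spring, 2.6, 3.5 then 4.5 N over 61 to 56.4 mm, followed by a hard stop at 56.2 mm near 5 N. The button is fully down. Now I'll let it go and move clear.

Request:
drive_tool([
  [1,[0,0,-10],[0,0,0]],
  [1,[0,0,-35],[0,0,0]],
  [1,[0,0,-70],[0,0,0]],
  [1,[0,0,-105],[0,0,0]],
  [1,[0,0,-130],[0,0,0]],
])

```text
time_s: 20.75
ee_pos: [556.1, -326.7, 187.3]
ee_rot: [-179.9, -0.3, -45.0]
force: [-0.4, -0.3, -0.2]
gripper_width: 0.7
```

Request:
drive_tool([
  [1,[0,0,0],[0,0,0]],
  [1,[0,0,0],[0,0,0]],
  [1,[0,0,0],[0,0,0]],
  [1,[0,0,0],[0,0,0]],
  [1,[0,0,0],[0,0,0]],
])

```text
time_s: 21.25
ee_pos: [554.4, -325.7, 183.6]
ee_rot: [180.0, 0.1, -45.0]
force: [-0.2, 0.0, -0.7]
gripper_width: 0.3
```

```bash
python3 look.py fin
python3 - <<'E'
from h import *
grab('top','topf')
a=load('fin')['image'][130:380,220:340,::-1];b=load('side0')['image'][130:380,220:340,::-1]
cv2.imwrite('pics/cf.png',cv2.resize(np.hstack([b,a]),None,fx=2.4,fy=2.4,interpolation=2))
E
```

```text
t 21.3 orange [300.7 272.9] 394 lever moved 71.7 tcp rel start-paddle -356.23 force along -0.5 [ 554.5 -325.8  183.8]
```

View pics/cf.png

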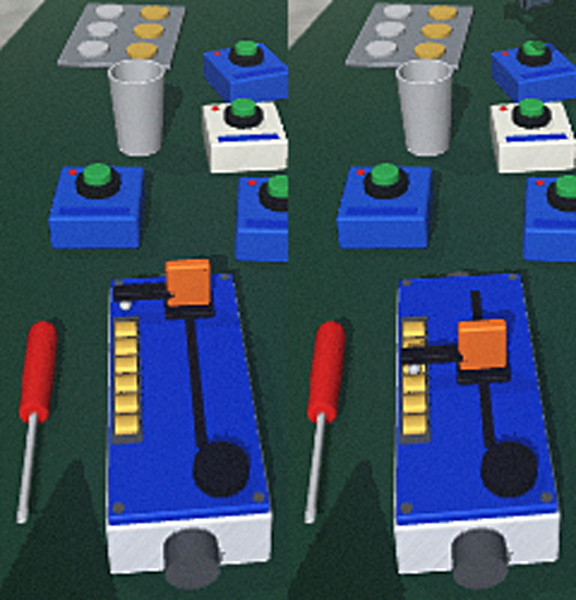

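View pics/topf.png

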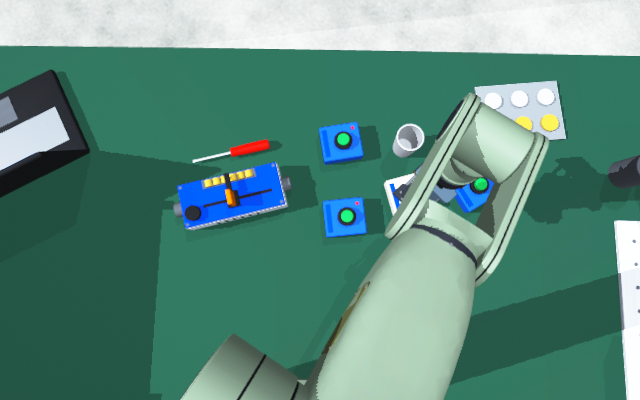

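The before/after pair shows the lever in the middle of the strip, in the third notch, and the button sprung back. The tumbler, screwdriver and lens cap haven't moved. In the top view the lever's arm is at about (229,177), with three teeth on either side.

```bash
python3 -c "
from workcell import env
print(env.job_done())"
```

```text
the job is handed in; nothing more can be done
None
```

The lever is resting in the third notch, the green button was pressed fully down and released, and the job is handed in at about 21 s of the 64 s allowed. `env.job_done()` gave no verdict, so the result rests on my own checks.

- **Lever:** I pushed it with the shut fingertips and counted three clicks. The notches read about 32.6, 52.1 and 71.7 mm of travel, close to the 20 mm spacing given. The highest push I read was about 9 N. It still read 71.7 mm after I let go and again at the end, with three teeth on either side of the arm.
- **Button:** I pressed it twice after the lever was set. The first press reached about 27 N and sat slightly off centre, so I could not rule out that the fingers were on the collar. I re-centred and pressed again. The force rose gently to about 4.5 N and then met a hard stop at 56.2 mm, about 6 mm below where the fingers first touched. The last picture shows the button sprung back.
- **Other items:** the tumbler, screwdriver and lens cap look unmoved in the before/after side views. I compared these by eye and did not measure them.
- **Disagreement:** the cameras put the button top at about 58 mm, but contact showed about 62 mm. I trusted the contact reading.

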